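# Check the filter plate of the bench fume extractor

## Task

The bench fume extractor's filter is due for a look: draw the yellow-knobbed slide bolt right back toward the intake grille, swing the dark cover flap up by its orange grip until it stands upright or beyond, and leave both like that. Then draw the blue filter plate straight up out of its slot by its tab and hold it up for the colleague across the bench: upright, its lower edge a good 3 cm or more higher than the extractor's top deck, clear of the extractor, its broad pleated face square to the far long edge of the bench. The job finishes with you still holding it there, still; leave the other things on the bench where they are.

Things in the scene. Friction and masses are not known exactly. Their poses are not given: they have to be found in the camera images.
- extractor: Bench fume extractor, fixed, light grey box 250 long (x) x 170 wide (y) x 140 mm high. Origin on the bench under it; x runs from the front (slatted intake grille, towards the robot, at -145 mm) to the rear (round fan guard, +105 mm), y to its left, z up. Flat top deck at z = 140 mm; behind the flap (x over 66 mm) controls up to 10 mm high.
- slot (a point): Middle of the filter slot's mouth, axes as the extractor's: at extractor x = -30, y = 0, z = 110 mm, in the floor of the filter chamber, a recess under the flap open to the top (extractor x -68 to +28, y -76 to +76 mm, 30 mm deep below the deck). Slot 18 mm (x) by 124 mm (y), 98 mm deep.
- bolt (a joint): Flat steel slide bolt on the extractor's front deck, value in m: 0 = shut (its tongue lies 15 mm over the flap's front edge and locks it), 0.025 = drawn right back; the flap is free from about 0.016. It slides along the extractor's -x (to the front grille) between two low guide straps (35 mm wide overall, tops at z = 157 mm), stays where left, friction about 1.5 N.
- bolt_knob (a point): Point to grip on the bolt's upright round yellow knob, on its axis: knob 17 mm thick at the head (13 mm at the waist), from z = 155 to 188 mm, this point at z = 179 mm; at extractor x = -114 mm with the bolt shut, moves with it.
- flap (a joint): Dark cover flap over the filter chamber, value in rad: 0 = shut (lying level on the deck), about 1.57 upright, end stop at 1.9, leaning away. Hinged along its rear edge; the front edge rises. Stiff friction hinge: it stays at any angle it is left at; about 3 N at the grip moves it.
- flap_grip (a point): Grip point of the orange finger grip standing on the flap: a block 22 mm wide (extractor y), 18 mm (x), 36 mm tall above the flap; this point is on its middle, 24 mm above the flap's upper face, shut 98 mm in front of the hinge line and 27 mm above it. The flap's front edge lies 27 mm further forward. Turns with the flap.
- flap_hinge (a point): Middle of the flap's hinge line, at extractor x = +40 mm, z = 144.5 mm; the line runs along the extractor's y. Flap 162 mm wide, reaches 125 mm forward from here when shut, 6.5 mm thick.
- filter: Loose filter plate (about 0.11 kg), blue frame with pale pleats, 14 mm thick (x) x 120 wide (y) x 98 mm high, standing on edge in the slot with 2 mm play all round, hidden under the shut flap; a blue pull tab on top. Origin: middle of its lower edge; z up its height, x normal to its broad face. In the slot its axes are the extractor's, origin at extractor x = -30, z = 12 mm.
- filter_tab (a point): Point to grip on the filter plate's pull tab: tab 36 mm wide along the plate's y, 10 mm thick, rising from 98 to 128 mm above the plate's lower edge, this point at 120 mm, in the middle. Seated, the tab's top stands at z = 140 mm and 30 mm above the floor of the filter chamber.
- filter_foot (a point): Middle of the filter plate's lower edge (z = 12 mm when seated).
- bench (a point): A point on the bench top straight ahead of the robot; its x points straight away from the robot, square to the far long edge of the bench, its y runs parallel to that edge.
- spool: Bystander: white reel of solder, 56 mm across, 44 mm high, standing left of the extractor. Origin: centre of its underside.
- contactor: Bystander: grey and black contactor, 45 x 45 x 75 mm, left of the extractor. Origin: centre of its underside.
- flux: Bystander: white flux bottle with a red cap, 34 mm across, 85 mm high, right of the extractor. Origin: centre of its underside.
- screwdriver: Bystander: screwdriver with a red handle, 180 mm long, lying right of the extractor. Origin near its middle.
- cutters: Bystander: side cutters with orange handles, 160 mm long, lying on the left. Origin near the pivot.
- terminals: Bystander: short steel rail with grey, blue and yellow terminal blocks, 130 x 42 x 44 mm, on the right. Origin: centre of its underside.
- tub: Bystander: small clear plastic tub, 60 mm across, 35 mm high, on the right. Origin: centre of its underside.

How it is judged (in metres and radians):
On the way, in this order (a step that is already met when the one before it is completed fails the run):
1. the slide bolt is drawn back with the flap still shut (value of joint bolt above 0.019 m and value of joint flap below 0.2 rad), for 0.2 s.
2. the flap stands open with the filter plate still in its slot (value of joint flap above 1.3 rad and height (world z) of filter_foot below 0.03 m), for 0.2 s.
3. the filter plate is drawn right out of its slot (height (world z) of filter_foot above 0.145 m and contact force between filter and the fingers above 0.5 N), for 0.2 s.
At the end, for the whole second after the job is handed in: The fingers hold the filter plate still, lower edge 25 mm or more above the extractor's deck, upright and its face square to the bench's far edge within 0.2 rad each, not touching the extractor; the flap stands open (over 1.3 rad), the bolt is back (over 17 mm) (height (world z) of filter_foot above 0.165 m and angle between filter's own z axis and vertical below 0.2 rad and angle between the x axis of filter and the x axis of bench, either way round below 0.2 rad and contact force between filter and the fingers above 0.5 N and contact force between filter and extractor below 0.1 N and linear speed of filter below 0.02 m/s and angular speed of filter below 0.15 rad/s and value of joint flap above 1.3 rad and value of joint bolt above 0.017 m); the arm keeps its last pose, push and grip.
It fails at once if a bystander is pushed more than 25 mm from its place (distance of any of spool, contactor, flux, screwdriver, cutters, terminals, tub from where it was at the start of the episode above 0.025 m).
It also fails if it takes over 69 s, if anything falls off the work surface, if the arm or the gripper's body presses on something with over 40 N, if the wrist force passes 120 N, or if a joint passes its speed limit or range.

## Robot

A 6-joint arm with a two-finger parallel gripper is mounted at the origin on the work surface. World frame = base frame: x ahead of the robot, y to its left, z up, the work surface at z = 0. Lengths are in mm, angles in rad, forces in N, time in s.
With the tool pointing down it reaches from about 350 to 975 mm from the base axis. Payload 7.1 kg.
Tool frame: the origin (TCP) lies at the centre of the arm's flange, where the gripper is bolted on; the fingertips stand 182 mm ahead of it and the grasp point (between the pads) lies 163 mm ahead of it; z points along the fingers, y is the line along which they close (so a half turn about z gives the same grasp; the last joint's range is limited). The gripper opens to 88 mm and grips with 3 to 60 N. Pads are 20 mm wide; open, the fingers measure 115 mm over their backs; the gripper's body (75 mm by 178 mm) begins 61 mm behind the grasp point.
Start: joints at [1.247, 0.423, 1.63, -0, 1.089, -0.019], TCP at [187.533, 596.186, 404.675] pointing down, gripper open.
Joint ranges: [-3, 3], [-0.9, 2.11], [0.09, 2.58], [-1.31, 4.45], [0.11, 2.69], [-2.54, 2.54]. Speed limits (rad/s): [2.39, 2.39, 3.01, 3.14, 3.14, 3.14].

## Interface

Orientations are given as a rotation vector (axis times angle).
In Python, from workcell import readout, get_image, ctrl gives the robot as it stands.
- The arm moves only by the tool step_arm, never from a script. Its argument "targets" is a list that holds one entry, the list of rows, each a list of 7 numbers: the shift along the world's x, y, z as a fraction of full scale, then the turn, a rotation vector about the world's x, y, z as a fraction of full scale, then the opening, from 0 (shut) to 1 (fully open). In form: [[[dx, dy, dz, wx, wy, wz, claw], ...]]. A call has exactly 5 rows; each row shifts and turns the commanded pose from where the row before left it; what a row does not reach is not made up. Full scale, the value 1, is 0.05 m for a shift and 4 degrees for a turn. A row lasts 1/8 s, in which the tool goes at most 62.5 mm and 10.7 degrees, less where a joint would pass 70% of its speed; a pose out of reach is approached as far as the arm can. A call with a number of a shift or a turn outside -1 to 1 is refused whole. A call with a gripper value outside its range is refused whole. The fingers move at their own pace and stop on an object; the grip force is fixed at half the most. Time passes only in rows, so rows that do not move let the fingers close, or fill a call up. It gives the time, the measured TCP pose, the force, the opening and the grip force at its end, in the units of the state.
- readout.get_obs(): the state, without advancing time (a new reading comes with each control period).
- get_image(name): name is "side" or "top" or "wrist"; returns a dict with "pixels" (480x640x3 uint8, red, green, blue), "intrinsics" (3x3 intrinsics, pixels), "extrinsics" (4x4, takes a point from world to camera coordinates). Camera axes: x right, y down, z forward; pixel columns grow to the right and rows downward; lengths in mm; the calibration is good to about 2 mm. A picture is of the moment at which its call begins. There is no depth.
- ctrl.close_job(): hands the job in; it is judged then, once.
The state is a dict: "t": time; "qpos": joint angles; "qvel": joint speeds; "joint_torque": joint torques, N m; "ee_pos": TCP position; "orientation": TCP orientation; "ft_force": force on the tool from outside, world axes, zero at the start; "moment": the same for the moment, N m; "width": finger opening in mm; "grasp_force": force on a finger pad.
Only numpy, scipy, OpenCV 4.12 (cv2) and the standard library are available. Lean on these libraries where they do the work, as an engineer would, in place of code of your own. Each camera call takes 0.05 s, during which the arm holds its last target. There are 200 camera calls.

## Working session

There is one attempt and no reset: what is moved stays moved. The work goes in short steps, Python scripts to look and compute and a tool call to move; the robot and the scene stay as the last step left them, time stands still between calls to the robot, and variables do not carry over. Pictures are saved under pics/ and viewed, at most 10 in all, crops included, and the job is handed in when it is done.

Besides the shell and the picture viewer there is one more tool, called in YAML: its name, and indented under it one key for each argument. step_arm: Moves the arm, as the interface text tells. Shift numbers are shares of 0.05 m and turn numbers shares of 4 degrees, none past 1 either way. Its arguments: {"type":"object","properties":{"targets":{"type":"array"}},"required":["targets"]}

```bash
mkdir -p pics; cat > h.py <<'E'
import numpy as np, cv2
from workcell import readout, get_image, ctrl
def snap(name, fn):
    d=get_image(name); cv2.imwrite('pics/'+fn+'.png', d['pixels'][:,:,::-1]); np.savez('pics/'+fn+'.npz',K=d['intrinsics'],E=d['extrinsics']); return d
def ray(fn,u,v,z):
    c=np.load('pics/'+fn+'.npz'); K,E=c['K'],np.array(c['E']); R,t=E[:3,:3],E[:3,3]
    o=-R.T@t; d=R.T@np.linalg.solve(K,[u,v,1.]); return o+d*(z-o[2])/d[2]
def proj(fn,P):
    c=np.load('pics/'+fn+'.npz'); K,E=c['K'],c['E']; p=K@(E[:3,:3]@np.array(P,float)+E[:3,3]); return p[:2]/p[2]
E
python3 - <<'E'
from h import *
snap('top','top1'); snap('side','side1')
for f in('top1','side1'):
    c=np.load('pics/'+f+'.npz'); print(f,c['K'][0,0],(-c['E'][:3,:3].T@c['E'][:3,3]).round())
print(readout.get_obs())
E
```

```text
top1 623.2049439209986 [ 337.  -15. 1570.]
side1 549.7935563508565 [1339.  457. 1171.]
{'t': 0.1, 'qpos': array([ 1.24700174e+00,  4.23748516e-01,  1.63061772e+00, -3.83240886e-05,
        1.08857605e+00, -1.89907666e-02]), 'qvel': array([-0.00144895, -0.00106454, -0.00170114,  0.00065616,  0.00025596,
        0.00156393]), 'joint_torque': array([ 2.70722130e-04, -5.45612919e+01, -2.74324840e+01,  6.46235724e-02,
        1.88280962e-02, -2.69373388e-06]), 'ee_pos': array([187.45932133, 595.95779196, 403.98755909]), 'orientation': array([-4.76875867e-01, -3.10498845e+00,  2.09790108e-03]), 'ft_force': array([ 0.39532156,  0.09365973, -0.15544931]), 'moment': array([-0.04979716, -0.00909618,  0.04523797]), 'grasp_force': 0.0, 'width': 87.76181843508196}
```

View pics/top1.png

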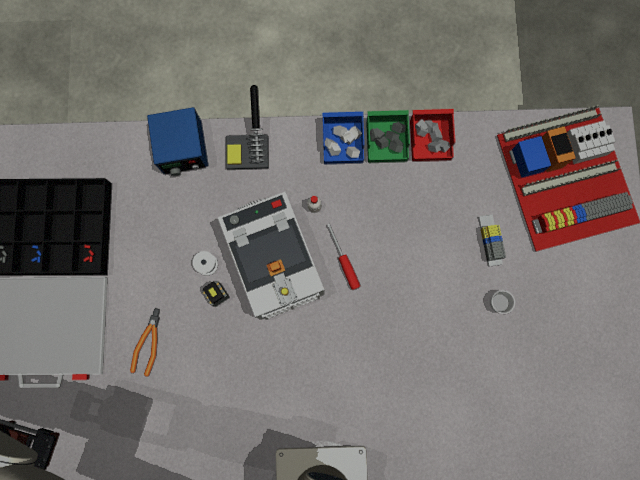

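View pics/side1.png

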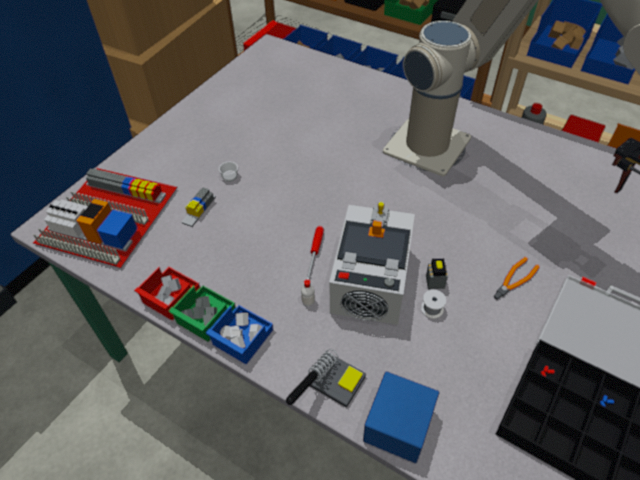

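```bash
python3 - <<'E'
from h import *
im=cv2.imread('pics/top1.png'); c=im[185:325,190:370]; cv2.imwrite('pics/c1.png',cv2.resize(c,None,fx=4.4,fy=4.2,interpolation=cv2.INTER_CUBIC))
a=ray('top1',5,124,0);b=ray('top1',605,106,0); print(a,b,np.degrees(np.arctan2(b[0]-a[0],-(b[1]-a[1]))))
print('knob',ray('top1',285,291,188),'grip',ray('top1',277,267,175))
E
```

```text
[954.77482676 809.79732677   0.        ] [ 957.47033363 -779.52377565    0.        ] 0.09717420778699852
knob [472.33689917  66.94180691 188.        ] grip [528.44844475  84.73507489 175.        ]
```

View pics/c1.png

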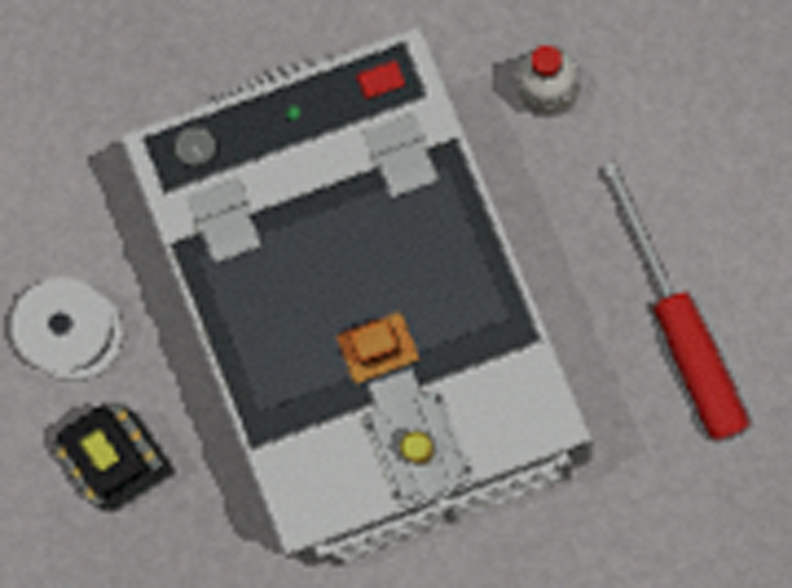

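The crop shows the deck corners at crop (127,137), (420,30), (588,440) and (285,555). The knob top is at (418,445) and the orange grip top at (378,338). The extractor is yawed about 20°, and the bench edge lies along world y. Next I fit the pose.

```bash
python3 - <<'E'
from h import *
from scipy.optimize import least_squares
pts=[((127,137),(105,85,140)),((420,30),(105,-85,140)),((588,440),(-145,-85,140)),((285,555),(-145,85,140)),((418,443),(-114,0,188)),((378,338),(-58,0,183))]
W=[ray('top1',190+u/4.4,185+v/4.2,P[2]) for (u,v),P in pts]
def T(p,P): c,s=np.cos(p[2]),np.sin(p[2]); return np.array([p[0]+c*P[0]-s*P[1],p[1]+s*P[0]+c*P[1],P[2]])
f=lambda p:np.concatenate([(T(p,P)-w)[:2] for w,(_,P) in zip(W,pts)])
r=least_squares(f,[570,90,.3],loss='soft_l1',f_scale=3); print(r.x,np.degrees(r.x[2]),r.fun.reshape(-1,2).round(1))
for n,P in dict(knob=(-114,0,179),grip=(-58,0,171.5),hinge=(40,0,144.5),slot=(-30,0,110),tab=(-30,0,132)).items(): print(n,T(r.x,P).round(1), proj('side1',T(r.x,P)).round(1))
for n,(u,v,z) in dict(spool=(204,262,44),cont=(214,292,75),flux=(314.5,201,85)).items(): print(n,ray('top1',u,v,z).round())
from scipy.spatial.transform import Rotation as R
print(R.from_rotvec(readout.get_obs()['orientation']).as_matrix().round(3))
E
```

```text
[5.83975204e+02 1.07514402e+02 3.43771083e-01] 19.696632149015144 [[ 0.1  1.3]
 [ 0.5 -1.4]
 [-1.2 -2.2]
 [-0.4 -1.3]
 [ 3.1  2.2]
 [-1.5  1.4]]
knob [476.6  69.1 179. ] [379.4 206.9]
grip [529.4  88.  171.5] [375.8 225.6]
hinge [621.6 121.  144.5] [368.8 263.9]
slot [555.7  97.4 110. ] [372.6 250.3]
tab [555.7  97.4 132. ] [373.1 244.7]
spool [564. 274.  44.]
cont [486. 244.  75.]
flux [701.  -3.  85.]
[[-0.954  0.3   -0.   ]
 [ 0.3    0.954 -0.001]
 [-0.    -0.001 -1.   ]]
```

step_arm:
  targets:
    - [[0.3,-0.8,0,0,0,0.62,1],[0.3,-0.8,0,0,0,0.62,1],[0.3,-0.8,0,0,0,0.62,1],[0.4,-0.7,0,0,0,0.62,1],[0.4,-0.7,0,0,0,0.62,1]]

```text
t: 0.72
ee_pos: [272.8, 404.9, 404.5]
orientation: [-0.136, -3.139, 0.001]
ft_force: [0.1, 1.1, 0.7]
width: 87.6
grasp_force: 0.0
```

step_arm:
  targets:
    - [[0.4,-0.7,0,0,0,0.62,1],[0.4,-0.7,0,0,0,0.62,1],[0.4,-0.7,0,0,0,0.62,1],[0.4,-0.7,0,0,0,0.62,1],[0.4,-0.7,0,0,0,0.62,1]]

```text
t: 1.35
ee_pos: [372.9, 229.9, 404.6]
orientation: [0.203, -3.135, 0.0]
ft_force: [1.0, -0.7, 0.4]
width: 87.9
grasp_force: 0.0
```

step_arm:
  targets:
    - [[0.4,-0.7,0,0,0,0.62,1],[0.4,-0.7,0,0,0,0.62,1],[0.4,-0.7,0,0,0,0.62,1],[0.4,-0.6,0,0,0,0.62,1],[0.3,-0.4,0,0,0,0.62,1]]

```text
t: 1.98
ee_pos: [468.1, 74.8, 404.5]
orientation: [0.539, -3.095, 0.0]
ft_force: [-1.1, -0.4, 0.5]
width: 88.3
grasp_force: 0.0
```

```bash
python3 - <<'E'
from h import *
from scipy.spatial.transform import Rotation as R
snap('wrist','w1'); o=readout.get_obs(); print(o['t'],o['ee_pos'].round(1),o['qpos'].round(2)); M=R.from_rotvec(o['orientation']).as_matrix(); print(M.round(3), np.degrees(np.arctan2(M[1,1],M[0,1])))
for n,P in dict(knob=(476.6,69.1,188),grip=(529.4,88,183.8)).items(): print(n,proj('w1',P))
E
```

```text
2.025 [469.4  73.7 404.7] [ 0.13  0.2   1.95 -0.    0.99 -1.79]
[[-0.941 -0.34   0.001]
 [-0.34   0.941 -0.001]
 [-0.001 -0.001 -1.   ]] 109.85004634676267
knob [308.28305785 281.5100731 ]
grip [309.42893127 361.9891556 ]
```

View pics/w1.png

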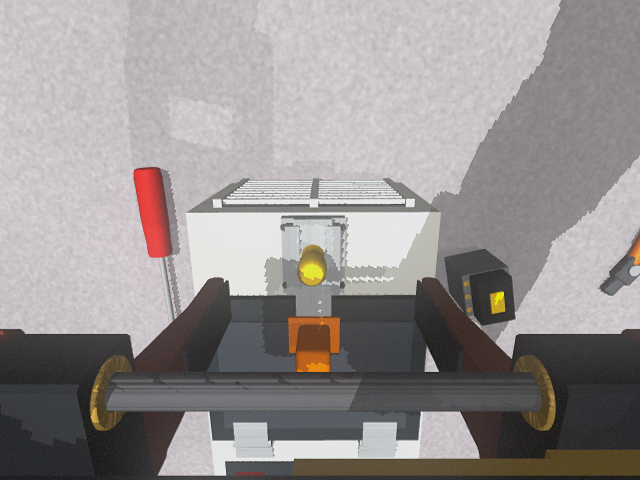

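```bash
python3 - <<'E'
from h import *
print(ray('w1',312.5,271,188), ray('w1',313,262,179))
# deck front corners at z=140, rows/cols in wrist image
a=ray('w1',187,211,140);b=ray('w1',439,211,140);print(a,b,np.linalg.norm(a-b),(a+b)/2, 109.7-np.degrees(np.arctan2(*(b-a)[[1,0]])))
E
```

```text
[469.7356342   69.23539494 188.        ] [467.79942052  68.63039882 179.        ]
[476.08422146 -18.55751839 140.        ] [419.27830292 139.78031279 140.        ] 168.21944348060433 [447.68126219  60.6113972  140.        ] -0.036160618958192
```

step_arm:
  targets:
    - [[0.05,-0.1,-0.4,0,0,0,1],[0,0,-0.5,0,0,0,1],[0,0,-0.3,0,0,0,1],[0,0,0,0,0,0,1],[0,0,0,0,0,0,0]]

```text
t: 2.65
ee_pos: [470.3, 71.4, 345.2]
orientation: [-0.539, 3.094, -0.0]
ft_force: [0.6, -0.5, -0.7]
width: 80.9
grasp_force: 0.0
```

step_arm:
  targets:
    - [[0,0,0,0,0,0,0],[0,0,0,0,0,0,0],[0,0,0,0,0,0,0],[0,0,0,0,0,0,0],[0,0,0,0,0,0,0]]

```text
t: 3.28
ee_pos: [470.0, 71.2, 344.7]
orientation: [-0.538, 3.095, -0.0]
ft_force: [-0.6, 0.5, -1.0]
width: 31.2
grasp_force: 0.0
```

step_arm:
  targets:
    - [[0,0,0,0,0,0,0],[0,0,0,0,0,0,0],[0,0,0,0,0,0,0],[0,0,0,0,0,0,0],[0,0,0,0,0,0,0]]

```text
t: 3.9
ee_pos: [470.6, 70.0, 344.8]
orientation: [-0.54, 3.094, -0.005]
ft_force: [3.4, -10.1, -1.2]
width: 15.8
grasp_force: 30.0
```

step_arm:
  targets:
    - [[-0.1,-0.05,0,0,0,0,0],[-0.1,-0.05,0,0,0,0,0],[-0.1,-0.04,0,0,0,0,0],[-0.1,-0.04,0,0,0,0,0],[-0.1,-0.04,0,0,0,0,0]]

```text
t: 4.53
ee_pos: [448.6, 61.2, 345.3]
orientation: [-0.534, 3.081, 0.002]
ft_force: [26.1, 12.1, -25.6]
width: 16.2
grasp_force: 30.0
```

step_arm:
  targets:
    - [[-0.05,-0.02,0,0,0,0,0],[0,0,0,0,0,0,0],[0,0,0,0,0,0,0],[0,0,0,0,0,0,0],[0,0,0,0,0,0,0]]

```text
t: 5.15
ee_pos: [446.9, 60.6, 345.8]
orientation: [-0.535, 3.08, 0.002]
ft_force: [24.3, 10.8, -20.4]
width: 15.8
grasp_force: 30.0
```

step_arm:
  targets:
    - [[0,0,0,0,0,0,0.7],[0,0,0,0,0,0,0.7],[0,0,0,0,0,0,0.7],[0,0,0.6,0,0,0,0.7],[0,0,0.6,0,0,0,0.7]]

```text
t: 5.78
ee_pos: [442.0, 59.1, 405.0]
orientation: [0.538, -3.093, -0.0]
ft_force: [0.3, 0.4, -1.2]
width: 60.1
grasp_force: 0.0
```

step_arm:
  targets:
    - [[0.4,0.14,0,0,0,0,0.7],[0.5,0.18,0,0,0,0,0.7],[0.5,0.16,0,0,0,0,0.7],[0.35,0.1,0,0,0,0,0.7],[0,0,0,0,0,0,0.7]]

```text
t: 6.4
ee_pos: [530.4, 88.3, 404.4]
orientation: [0.539, -3.095, -0.0]
ft_force: [-0.7, -1.0, 0.0]
width: 61.6
grasp_force: 0.0
```

```bash
python3 - <<'E'
from h import *
o=readout.get_obs(); print(o['t'],o['ee_pos'].round(1),o['width'])
snap('side','s2'); snap('top','t2')
a=cv2.imread('pics/s2.png')[190:290,310:430]; b=cv2.imread('pics/t2.png')[215:325,225:335]
cv2.imwrite('pics/c2.png',np.hstack([cv2.resize(a,(400,400)),cv2.resize(b,(400,400))]))
E
```

```text
6.4 [530.4  88.3 404.4] 61.60556054055813
```

View pics/c2.png

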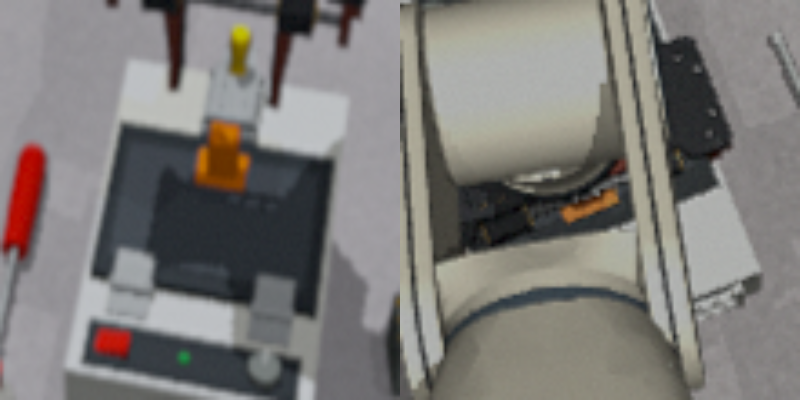

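The side crop shows the knob well forward at side pixel (382,200) and the tongue off the flap edge. The fingers straddle the orange grip. Next I descend and grip it.

step_arm:
  targets:
    - [[0,0,-0.5,0,0,0,0.7],[0,0,-0.5,0,0,0,0.7],[0,0,-0.34,0,0,0,0.7],[0,0,0,0,0,0,0],[0,0,0,0,0,0,0]]

```text
t: 7.12
ee_pos: [530.2, 88.2, 338.4]
orientation: [-0.538, 3.094, -0.0]
ft_force: [-0.1, -0.1, -0.5]
width: 44.7
grasp_force: 0.0
```

step_arm:
  targets:
    - [[0,0,0,0,0,0,0],[0,0,0,0,0,0,0],[0,0,0,0,0,0,0],[0,0,0,0,0,0,0],[0,0,0,0,0,0,0]]

```text
t: 7.75
ee_pos: [529.7, 89.6, 338.3]
orientation: [-0.538, 3.095, 0.005]
ft_force: [-3.8, 11.1, 2.8]
width: 22.0
grasp_force: 30.0
```

```bash
python3 - <<'E'
import numpy as np
R,p=np.hypot(98,31),np.arctan2(31,98); th=np.radians(np.arange(0,101,5)+0)
x=-R*np.cos(p+th); z=R*np.sin(p+th); c,s=np.cos(.3438),np.sin(.3438)
for i in range(20): print(5*(i+1),*(np.array([c*(x[i+1]-x[i]),s*(x[i+1]-x[i]),z[i+1]-z[i]])/50).round(3))
E
```

```text
5 0.058 0.021 0.168
10 0.071 0.026 0.162
15 0.085 0.03 0.155
20 0.097 0.035 0.147
25 0.109 0.039 0.137
30 0.12 0.043 0.127
35 0.129 0.046 0.115
40 0.138 0.05 0.103
45 0.146 0.052 0.09
50 0.153 0.055 0.076
55 0.159 0.057 0.061
60 0.163 0.058 0.046
65 0.166 0.06 0.031
70 0.168 0.06 0.015
75 0.169 0.06 -0.0
80 0.168 0.06 -0.016
85 0.166 0.06 -0.031
90 0.163 0.058 -0.047
95 0.159 0.057 -0.061
100 0.153 0.055 -0.076
```

step_arm:
  targets:
    - [[0.06,0.04,0.17,0,0,0,0],[0.07,0.03,0.16,0,0,0,0],[0.085,0.03,0.155,0,0,0,0],[0.097,0.035,0.147,0,0,0,0],[0.109,0.04,0.137,0,0,0,0]]

```text
t: 8.38
ee_pos: [550.1, 97.3, 375.5]
orientation: [0.537, -3.091, -0.002]
ft_force: [-2.8, 4.5, -6.8]
width: 21.5
grasp_force: 30.0
```

step_arm:
  targets:
    - [[0.12,0.043,0.127,0,0,0,0],[0.13,0.046,0.115,0,0,0,0],[0.138,0.05,0.103,0,0,0,0],[0.146,0.052,0.09,0,0,0,0],[0.153,0.055,0.076,0,0,0,0]]

```text
t: 9.0
ee_pos: [584.2, 109.6, 401.2]
orientation: [0.537, -3.09, -0.002]
ft_force: [-6.6, 3.7, -2.5]
width: 21.5
grasp_force: 30.0
```

Forces are low and the grip is holding, so I continue.

step_arm:
  targets:
    - [[0.159,0.057,0.061,0,0,0,0],[0.163,0.058,0.046,0,0,0,0],[0.166,0.06,0.031,0,0,0,0],[0.168,0.06,0.015,0,0,0,0],[0.169,0.06,0,0,0,0,0]]

```text
t: 9.62
ee_pos: [626.2, 124.7, 410.3]
orientation: [0.538, -3.093, -0.003]
ft_force: [-6.3, 5.7, 5.0]
width: 21.8
grasp_force: 30.0
```

step_arm:
  targets:
    - [[0.168,0.06,-0.016,0,0,0,0],[0.166,0.06,-0.031,0,0,0,0],[0.163,0.058,-0.047,0,0,0,0],[0.159,0.057,-0.061,0,0,0,0],[0,0,0,0,0,0,0]]

```text
t: 10.25
ee_pos: [660.3, 137.1, 403.6]
orientation: [-0.538, 3.092, 0.004]
ft_force: [-1.4, 7.2, 5.1]
width: 21.5
grasp_force: 30.0
```

```bash
python3 - <<'E'
from h import *
snap('side','s3')
a=cv2.imread('pics/s3.png')[150:330,290:450]
cv2.imwrite('pics/c3.png',cv2.resize(a,None,fx=3.3,fy=3.3))
E
```

```text
(no output)
```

View pics/c3.png

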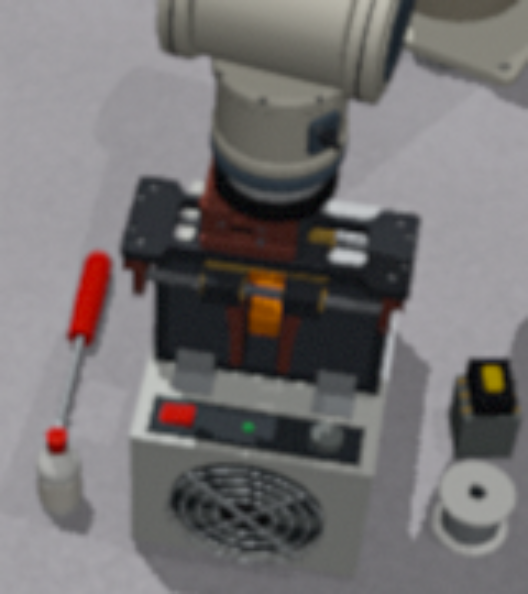

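The flap stands upright with the grip on its rear face, at crop (265,300). Next I release, rise, and move above the tab.

step_arm:
  targets:
    - [[0,0,0,0,0,0,0.65],[0,0,0,0,0,0,0.65],[0,0,0,0,0,0,0.65],[0,0,0.2,0,0,0,0.65],[0,0,0.4,0,0,0,0.65]]

```text
t: 10.92
ee_pos: [659.4, 135.6, 431.9]
orientation: [0.538, -3.094, 0.0]
ft_force: [0.1, 0.2, 0.8]
width: 57.3
grasp_force: 0.0
```

step_arm:
  targets:
    - [[0,0,0.6,0,0,0,0.65],[0,0,0.4,0,0,0,0.65],[-0.6,-0.2,0.1,0,0,0,0.65],[-0.8,-0.3,0,0,0,0,0.65],[-0.7,-0.27,0,0,0,0,0.65]]

```text
t: 11.55
ee_pos: [553.2, 96.8, 487.5]
orientation: [-0.538, 3.094, -0.0]
ft_force: [-0.7, -0.6, 0.0]
width: 57.1
grasp_force: 0.0
```

```bash
python3 - <<'E'
from h import *
o=readout.get_obs(); print(o['t'],o['ee_pos'].round(1),o['width'],o['ft_force'].round(1))
snap('wrist','w2'); snap('side','s4'); print(proj('w2',(555.7,97.4,140)))
a=cv2.imread('pics/s4.png')[150:330,290:450]; b=cv2.imread('pics/w2.png')
cv2.imwrite('pics/c4.png',np.hstack([cv2.resize(a,(320,360)),cv2.resize(b,(480,360))]))
E
```

```text
11.55 [553.2  96.8 487.5] 57.09818204157148 [-0.7 -0.6  0. ]
[322.31258345 218.84929538]
```

View pics/c4.png

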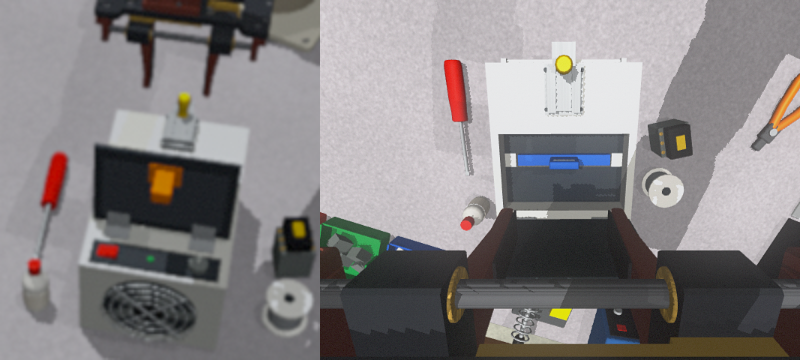

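```bash
python3 - <<'E'
from h import *
a=cv2.imread('pics/w2.png')[170:290,230:430]
cv2.imwrite('pics/c5.png',cv2.resize(a,None,fx=4,fy=4,interpolation=cv2.INTER_CUBIC))
c=np.load('pics/w2.npz'); print((-c['E'][:3,:3].T@c['E'][:3,3]).round())
E
```

```text
[478.  70. 468.]
```

View pics/c5.png

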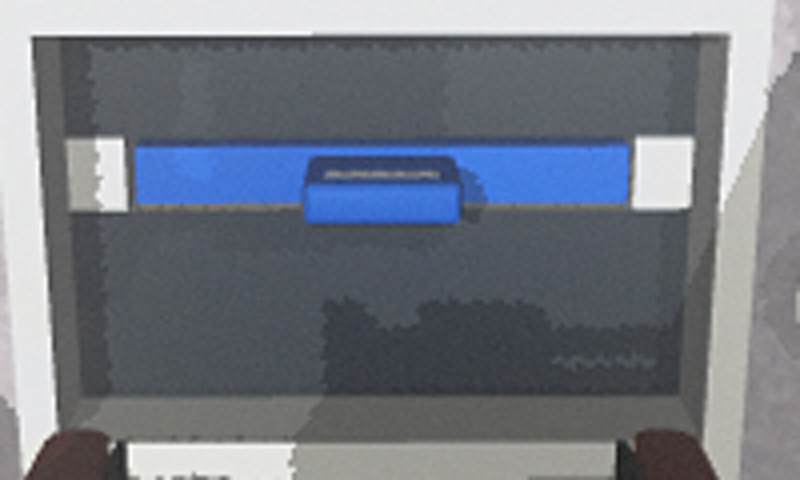

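The tab's top face is centred at crop (382,202), wrist pixel (325.5,220.5). The plate is seated and aligned with the gripper.

```bash
python3 - <<'E'
from h import *
p=ray('w2',325.5,220.5,140); a=ray('w2',230+303/4,170+202/4,140); b=ray('w2',230+461/4,170+202/4,140)
print(p,np.linalg.norm(a-b),np.degrees(np.arctan2(*(b-a)[[1,0]])), readout.get_obs()['ee_pos'].round(1))
E
```

```text
[556.17156147 100.61739738 140.        ] 35.557897442247025 109.73196761385894 [551.8  96.4 487.6]
```

step_arm:
  targets:
    - [[0.08,0.08,-0.7,0,0,0,0.65],[0,0,-0.8,0,0,0,0.65],[0,0,-0.8,0,0,0,0.65],[0,0,-0.4,0,0,0,0.65],[0,0,0,0,0,0,0.65]]

```text
t: 12.28
ee_pos: [558.8, 101.4, 350.5]
orientation: [0.538, -3.093, -0.0]
ft_force: [0.0, -0.1, -0.4]
width: 57.1
grasp_force: 0.0
```

step_arm:
  targets:
    - [[-0.05,-0.02,-0.3,0,0,0,0.65],[0,0,-0.3,0,0,0,0.65],[0,0,0,0,0,0,0.65],[0,0,0,0,0,0,0.65],[0,0,0,0,0,0,0.65]]

```text
t: 12.9
ee_pos: [556.2, 100.3, 322.1]
orientation: [-0.538, 3.094, -0.0]
ft_force: [-0.0, -0.0, -0.3]
width: 57.0
grasp_force: 0.0
```

step_arm:
  targets:
    - [[0,0,-0.3,0,0,0,0.65],[0,0,-0.2,0,0,0,0.65],[0,0,0,0,0,0,0],[0,0,0,0,0,0,0],[0,0,0,0,0,0,0]]

```text
t: 13.52
ee_pos: [556.1, 100.3, 296.8]
orientation: [-0.538, 3.095, 0.0]
ft_force: [-0.8, 0.6, -0.7]
width: 36.2
grasp_force: 30.0
```

step_arm:
  targets:
    - [[0,0,0,0,0,0,0],[0,0,0,0,0,0,0],[0,0,0,0,0,0,0],[0,0,0,0,0,0,0],[0,0,0,0,0,0,0]]

```text
t: 14.15
ee_pos: [556.0, 100.3, 296.6]
orientation: [-0.538, 3.095, 0.0]
ft_force: [0.2, 0.1, -0.6]
width: 35.8
grasp_force: 30.0
```

step_arm:
  targets:
    - [[0,0,0.1,0,0,0,0],[0,0,0.2,0,0,0,0],[0,0,0.3,0,0,0,0],[0,0,0.3,0,0,0,0],[0,0,0.3,0,0,0,0]]

```text
t: 14.78
ee_pos: [556.0, 100.2, 358.1]
orientation: [-0.538, 3.094, -0.0]
ft_force: [-0.8, 0.4, -0.8]
width: 36.1
grasp_force: 30.0
```

step_arm:
  targets:
    - [[0,0,0.4,0,0,0,0],[0,0,0.5,0,0,0,0],[0,0,0.5,0,0,0,0],[0,0,0.5,0,0,0,0],[0,0,0.4,0,0,0,0]]

```text
t: 15.4
ee_pos: [555.8, 100.2, 473.6]
orientation: [-0.538, 3.094, -0.0]
ft_force: [0.0, 0.5, -0.6]
width: 35.6
grasp_force: 30.0
```

step_arm:
  targets:
    - [[0,0,0.3,0,0,0,0],[0,0,0.1,0,0,0,0],[0,0,0,0,0,0,0],[0,0,0,0,0,0,0],[0,0,0,0,0,0,0]]

```text
t: 16.02
ee_pos: [555.9, 100.2, 490.8]
orientation: [0.538, -3.094, -0.0]
ft_force: [0.4, 0.1, -0.3]
width: 35.7
grasp_force: 30.0
```

step_arm:
  targets:
    - [[0,0,0,0,0,-0.3,0],[0,0,0,0,0,-0.6,0],[0,0,0,0,0,-0.6,0],[0,0,0,0,0,-0.6,0],[0,0,0,0,0,-0.6,0]]

```text
t: 16.65
ee_pos: [556.0, 100.2, 491.4]
orientation: [0.241, -3.132, 0.0]
ft_force: [-0.0, -0.1, -0.0]
width: 35.8
grasp_force: 30.0
```

step_arm:
  targets:
    - [[0,0,0,0,0,-0.6,0],[0,0,0,0,0,-0.6,0],[0,0,0,0,0,-0.6,0],[0,0,0,0,0,-0.4,0],[0,0,0,0,0,0,0]]

```text
t: 17.27
ee_pos: [556.0, 100.2, 491.5]
orientation: [0.004, -3.141, 0.0]
ft_force: [-0.1, 0.2, -1.6]
width: 35.6
grasp_force: 30.0
```

step_arm:
  targets:
    - [[0,0,0,0,0,0,0],[0,0,0,0,0,0,0],[0,0,0,0,0,0,0],[0,0,0,0,0,0,0],[0,0,0,0,0,0,0]]

```text
t: 17.9
ee_pos: [556.0, 100.2, 491.6]
orientation: [-0.004, 3.142, 0.0]
ft_force: [-0.3, 0.5, -0.5]
width: 35.7
grasp_force: 30.0
```

```bash
python3 - <<'E'
from h import *
from scipy.spatial.transform import Rotation as R
o=readout.get_obs(); M=R.from_rotvec(o['orientation']).as_matrix(); print(o['t'],np.degrees(np.arctan2(M[1,1],M[0,1])),np.abs(o['qvel']).max())
snap('side','s5'); snap('wrist','w5')
a=cv2.imread('pics/s5.png')[130:310,290:450]; b=cv2.imread('pics/w5.png')
cv2.imwrite('pics/c6.png',np.hstack([cv2.resize(a,(320,360)),cv2.resize(b,(480,360))]))
E
```

```text
17.9 90.13760852332831 0.0012424213976942873
```

View pics/c6.png

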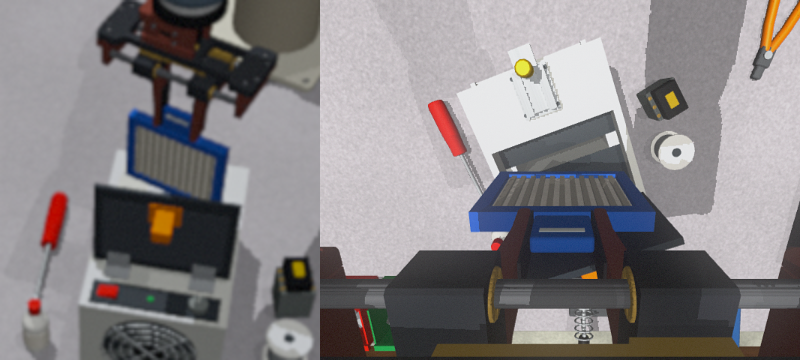

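The plate hangs upright and square, clear of the flap and the deck. The flap stands open, and the knob is at the front edge, wrist pixel (271,91). I check the bolt travel and hand in if it is good.

```bash
python3 - <<'E'
from h import *
k=ray('w5',271,91,188); d=(np.array([472,68.5])-k[:2])@[.9415,.337]; print(k,'travel',d)
if d>19: print(ctrl.close_job())
E
```

```text
[454.35697451  63.48436305 188.        ] travel 18.301178150320176
```

The 18.3 mm figure came from my rough estimate of where the knob started. Two other checks agree better:
- **Extractor frame:** the knob is now at x ≈ -137 mm, against -114 mm shut, so about 23 mm of travel.
- **During the pull:** the tool moved 25 mm and then met about 25 N at the end stop.

The bolt is back, so I hand in.

```bash
python3 -c "
from h import *
print(ctrl.close_job())"
```

```text
the job is handed in; nothing more can be done
None
```

I handed the job in with the bolt drawn back about 23–25 mm, the flap standing upright, and the filter plate held still, upright and square to the far edge, with its lower edge about 6–7 cm above the deck; no verdict came back.

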